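Point out the canister left open, then press its lid home

ROBOT

A 6-joint arm with a two-finger parallel gripper is mounted at the origin on a cart in front of the work surface, level with it; the furniture and walls round the work are solid. World frame = base frame: x ahead of the robot, y to its left, z up, the work surface at z = 0. Lengths are in m, angles in rad, forces in N, time in s.
With the tool pointing down it reaches from about 0.25 to 0.725 m from the base axis. Payload 4 kg.
Tool frame: the origin (TCP) lies between the finger pads, 19 mm behind the fingertips; this is the grasp point; z points along the fingers, y is the line along which they close (so a half turn about z gives the same grasp; the last joint's range is limited). The gripper opens to 85 mm and grips with 20 to 120 N. Pads are 22 mm wide; open, the fingers measure 114 mm over their backs; the gripper's body (76 mm by 85 mm) begins 54 mm behind the grasp point. The pads swing forward as they close: fully open they stand 13 mm farther back than shut.
Start: joints at [1.15, 0.241, 0.005, 1.335, 0, 1.571], TCP at [0.204, 0.456, 0.25] pointing down, gripper open.
Joint ranges: [-2.72, 2.72], [-1.05, 1.87], [-1.09, 1.28], [-1.99, 2.15], [-1.42, 1.44], [-3.14, 3.14]. Speed limits (rad/s): [2.79, 2.79, 3.14, 3.14, 3.14, 3.14].

INTERFACE

Orientations are given as a unit quaternion [x, y, z, w].
In Python, from workcell import get_obs, imaging, order gives the robot as it stands.
- The arm moves only by the tool apply_moves, never from a script. Its argument "targets" is a list that holds one entry, the list of rows, each a list of 5 numbers: the shift along the world's x, y, z in units of 40 mm (1.0 is 40 mm), then the turn about the world's z in degrees, then the gripper command: -1 is shut, 1 is fully open, values between are in proportion. In form: [[[dx, dy, dz, turn, fingers], ...]]. A call has 1 to 8 rows; each row shifts and turns the commanded pose from where the row before left it; what a row does not reach is not made up. A row lasts 1/12 s, in which the tool goes at most 41.7 mm and 7.16 degrees, less where a joint would pass 70% of its speed; a pose out of reach is approached as far as the arm can. A call is refused whole if a number of a shift passes 1 or a number of a turn 7.16, either way. A call with a gripper value outside its range is refused whole. The fingers move at their own pace and stop on an object; the grip force is fixed at half the most. Time passes only in rows, so rows that do not move let the fingers close. It gives the time, the measured TCP pose, the force, the opening and the grip force at its end, in the units of the state.
- get_obs(): the state, without advancing time (a new reading comes with each control period).
- imaging.camera(name): name is "side" or "top" or "wrist"; returns (picture, depth): 384x512x3 uint8, blue, green, red; 384x512 float32, m along the optical axis (not along the pixel's ray), 0 where there is no reading.
- imaging.get_calibration(name): a dict with "camera_matrix" (3x3 intrinsics, pixels), "eye" and "rotation" of the camera in the world; the wrist camera has in their place "hand_eye" (4x4, takes a point from camera to tool coordinates, whose origin is the TCP and whose axes are the flange's). Camera axes: x right, y down, z forward; pixel columns grow to the right and rows downward; lengths in m; the calibration is good to about 2 mm. A picture is of the moment at which its call begins: read the wrist's pose just before it. get_calibration takes no time and is no camera call.
- order.job_done(): hands the job in; it is judged then, once.
The state is a dict: "clock": time; "joint_pos": joint angles; "joint_vel": joint speeds; "tau": joint torques, N m; "eef_pos": TCP position; "tool_rot": TCP orientation; "ft_force": force on the tool from outside, world axes, zero at the start; "ft_torque": the same for the moment, N m; "grip_width": finger opening in m; "grasp_force": force on a finger pad.
Only numpy, scipy, OpenCV 4.12 (cv2) and the standard library are available. Lean on these libraries where they do the work, as an engineer would, in place of code of your own. Each camera call takes 0.05 s, during which the arm holds its last target. There are 200 camera calls.

TASK

One of the two small square canisters on the wooden worktop was left open: its lid stands up out of the tin. Point at it first, so that I can see you mean the right one: hold your fingertips still just above the middle of the knob of that lid, without touching it, for a good two seconds. Then press the lid gently down with the fingertips until it is fully home and move clear; push only, do not take hold of the knob or lift anything, and leave everything else alone.

Things in the scene. Friction and masses are not known exactly. Their poses are not given: they have to be found in the camera images.
- tin_a: Small square canister of painted sheet metal with rounded edges, 102 x 102 mm, with a wooden lid; 130 mm high to the top of the lid's knob when the lid is home. About 0.9 kg, loose on the worktop. Origin: centre of its underside, z up.
- tin_b: Small square canister of painted sheet metal with rounded edges, 102 x 102 mm, with a wooden lid; 130 mm high to the top of the lid's knob when the lid is home. About 0.9 kg, loose on the worktop. Origin: centre of its underside, z up. It looks the same as tin_a; the two, and the large one, change places.
- tin_c: Large square canister of the same make, 112 x 112 mm, 160 mm high to the top of the knob; its lid is home. About 0.9 kg, loose. Origin: centre of its underside, z up. (Overhead, fixed: the cooker hood to the right, its underside 0.47 m above the worktop and its near edge at about x = 0.52 at the nearest corner; behind, the wall cabinet, 0.48 m above it from about x = 0.6.)
- tin_a_lid (a joint): Height in m by which the lid of tin_a stands above its seat: 0 is fully home. The lid, with a plug and sealing ribs under it, slides straight up and down in the neck; its seal holds it wherever it is left, and it takes about 6 N to push it down. It comes right out of its seat at 0.05.
- tin_b_lid (a joint): Height in m by which the lid of tin_b stands above its seat: 0 is fully home. The lid, with a plug and sealing ribs under it, slides straight up and down in the neck; its seal holds it wherever it is left, and it takes about 6 N to push it down. It comes right out of its seat at 0.05.
- tin_c_lid (a joint): Height in m by which the lid of tin_c stands above its seat: 0 is fully home. The lid, with a plug and sealing ribs under it, slides straight up and down in the neck; its seal holds it wherever it is left, and it takes about 6 N to push it down. It comes right out of its seat at 0.05.
- tin_a_knob (a point): Top centre of the round wooden knob in the middle of the lid of tin_a; it moves with the lid. The knob is 20 mm across and stands 18 mm above the flat of the lid. 130 mm above the underside of the canister when the lid is home.
- tin_b_knob (a point): Top centre of the round wooden knob in the middle of the lid of tin_b; it moves with the lid. The knob is 20 mm across and stands 18 mm above the flat of the lid. 130 mm above the underside of the canister when the lid is home.
- tin_c_knob (a point): Top centre of the round wooden knob in the middle of the lid of tin_c; it moves with the lid. The knob is 20 mm across and stands 18 mm above the flat of the lid. 160 mm above the underside of the canister when the lid is home.
- mug: White mug, 78 mm across, 110 mm with its handle, 97 mm high, loose; to be left alone. Origin: centre of its underside.
- teaspoon: Steel teaspoon lying on the worktop, 139 x 30 x 10 mm, loose; to be left alone. Origin: centre of its underside.
- garlic: Bulb of garlic, 53 mm across and high, loose; to be left alone. Origin: centre of its underside.
- salt_shaker: Salt shaker, 44 mm across, 90 mm high, loose; to be left alone. Origin: centre of its underside.

How it is judged:
By the outcome, as a careful person would: the job done as asked, in the order asked, and still so for the second after the job is handed in, with the robot touching nothing.
It also fails if it takes over 40 s, if anything falls off the work surface, if the arm or the gripper's body presses on something with over 40 N, if the wrist force passes 120 N, or if a joint passes its speed limit or range.

## Working session

There is one attempt and no reset: what is moved stays moved. The work goes in short steps, Python scripts to look and compute and a tool call to move; the robot and the scene stay as the last step left them, time stands still between calls to the robot, and variables do not carry over. Pictures are saved under pics/ and viewed, at most 10 in all, crops included, and the job is handed in when it is done.

Besides the shell and the picture viewer there is one more tool, called after "Emit:" as a command line: name --argument value ..., lists and objects as JSON in quotes. apply_moves: Moves the arm, as the interface text tells. Its arguments: {"type":"object","properties":{"targets":{"type":"array","items":{"type":"array","items":{"type":"array","items":{"type":"number"}}}}},"required":["targets"]}

```bash
mkdir -p pics; cat > h.py <<'E'
import numpy as np,cv2
from workcell import get_obs,imaging,order
def cloud(n):
    im,d=imaging.camera(n);c=imaging.get_calibration(n);K=np.array(c["camera_matrix"])
    v,u=np.mgrid[:384,:512];p=np.stack([(u-K[0,2])/K[0,0]*d,(v-K[1,2])/K[1,1]*d,d],-1)
    W=p@np.array(c["rotation"]).T+np.array(c["eye"]);W[d==0]=np.nan
    return im,d,W
E
python3 - <<'E'
from h import *
o=get_obs();print(o["clock"],o["eef_pos"],o["tool_rot"],o["grip_width"],o["ft_force"])
ims=[]
for n in("side","top"):
    im,d,W=cloud(n);np.savez(n+".npz",im=im,d=d,W=W);c=imaging.get_calibration(n);print(n,c["eye"],np.round(c["rotation"],3).tolist(),(d==0).mean())
    cv2.imwrite(f"pics/{n}0.png",im)
E
```

```text
0.0 [0.20400996 0.45584286 0.24912958] [ 2.08863054e-01  9.77944349e-01 -1.01025105e-03 -2.34466099e-04] 0.08550276617046565 [-0.55750567 -1.14619968  0.85799161]Traceback (most recent call last):
  File "<stdin>", line 5, in <module>
  File "h.py", line 6, in cloud
    W=p@np.array(c["rotation"]).T+np.array(c["eye"]);W[d==0]=np.nan
      ~^~~~~~~~~~~~~~~~~~~~~~~~~~
ValueError: matmul: Input operand 1 has a mismatch in its core dimension 0, with gufunc signature (n?,k),(k,m?)->(n?,m?) (size 4 is different from 3)
```

The rotation is a quaternion, so I convert it.

```bash
sed -i 's/np.array(c\["rotation"\]).T/R.from_quat(c["rotation"]).as_matrix().T/; 1a from scipy.spatial.transform import Rotation as R' h.py
python3 - <<'E'
from h import *
for n in("side","top"):
    im,d,W=cloud(n);np.savez(n+".npz",im=im,d=d,W=W);c=imaging.get_calibration(n);print(n,c["eye"],c["rotation"],(d==0).mean(), R.from_quat(c["rotation"]).as_matrix()[:,2])
    cv2.imwrite(f"pics/{n}0.png",im)
    print(np.nanpercentile(W.reshape(-1,3),[1,50,99],axis=0).round(3).tolist())
E
```

```text
side [ 0.29745265 -0.53631636  0.55139917] [ 0.84490454 -0.16115994  0.09970161 -0.50022334] 0.0067901611328125 [ 0.32970861  0.81314613 -0.4796724 ]
[[-0.213, -0.305, -0.905], [0.596, 0.204, 0.001], [1.85, 2.916, 0.526]]
top [0.49781336 0.15271136 0.99717854] [-0.6999873   0.71249214 -0.02464394  0.04201671] 0.0038808186848958335 [ 0.09437404  0.02370509 -0.99525455]
[[-0.195, -0.909, -0.91], [0.59, 0.178, -0.001], [1.044, 1.44, 0.759]]
```

View pics/side0.png

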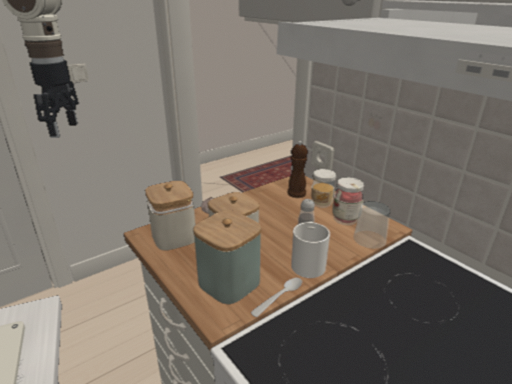

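View pics/top0.png

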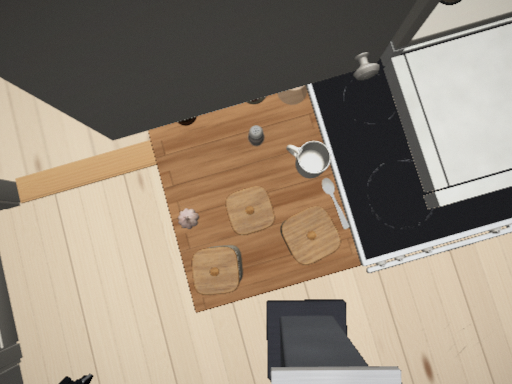

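The side view shows three tins, with knobs near (169,187), (233,198) and (228,222). In the top view their lids are at (215,270), (250,210) and (311,235). Next I measure the lid heights.

```bash
python3 - <<'E'
from h import *
t=np.load("top.npz");W=t["W"];im=t["im"]
print("table z",np.nanmedian(W[150:180,180:230,2]))
for (u,v) in [(215,270),(250,210),(311,235)]:
    P=W[v-35:v+36,u-35:u+36].reshape(-1,3);P=P[np.isfinite(P[:,2])]
    c=W[v,u]; A=P[(np.abs(P[:,:2]-c[:2]).max(1)<.06)&(P[:,2]>.09)]
    zl=np.median(A[:,2]); f=A[np.abs(A[:,2]-zl)<.006]
    k=A[(A[:,2]>zl+.010)]
    r=cv2.minAreaRect(f[:,:2].astype(np.float32)*1000)
    print((u,v),"lidflat",zl.round(4),"rect",np.round(r[0],1),np.round(r[1],1),round(r[2],1),"knob",k.mean(0).round(4),len(k),"top",np.percentile(k[:,2],[50,90,100]).round(4))
s=np.load("side.npz");W=s["W"]
for (u,v) in [(169,187),(233,198),(228,222)]:
    print("side",W[v-2:v+3,u].round(4).tolist())
for n,(a,b,c,d) in {"side":(140,170,120,130),}.items():
    cv2.imwrite("pics/crop.png",cv2.resize(s["im"][b:b+d,a:a+c+10],None,fx=4.5,fy=4.5,interpolation=2))
E
```

```text
table z -0.00030538891535158985
(215, 270) lidflat 0.1315 rect [408.5 275.5] [101.5 101.2] 4.8 knob [0.4089 0.2752 0.1461] 66 top [0.1459 0.1487 0.1518]
(250, 210) lidflat 0.1118 rect [541.4 198.9] [101.4 101.1] 17.3 knob [0.541  0.1986 0.1267] 59 top [0.1268 0.1297 0.132 ]
(311, 235) lidflat 0.142 rect [483.   64.9] [110.4 110.7] 25.4 knob [0.4831 0.0652 0.1563] 65 top [0.1563 0.1589 0.16  ]
side [[0.4106, 0.272, 0.1471], [0.4101, 0.2703, 0.1454], [0.4094, 0.2671, 0.1444], [0.4091, 0.2671, 0.1419], [0.4093, 0.2704, 0.1376]]
side [[0.5414, 0.1988, 0.1297], [0.5409, 0.1974, 0.1278], [0.5398, 0.1944, 0.127], [0.539, 0.1921, 0.1258], [0.5383, 0.1902, 0.1242]]
side [[0.4846, 0.0615, 0.1582], [0.4837, 0.0588, 0.1577], [0.483, 0.0567, 0.1569], [0.4825, 0.0552, 0.1556], [0.4826, 0.0557, 0.1531]]
```

View pics/crop.png

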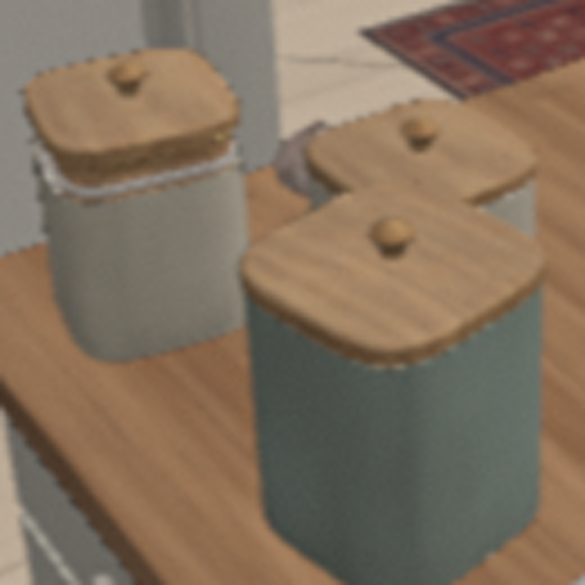

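The open tin is the one at (0.4085, 0.275). Its lid is 20 mm up and the knob top is at about z = 0.150. In the crop its plug shows under the lid, and the other two lids are home. I'll shut the fingers and move over it at a safe height.

Emit:
apply_moves --targets '[[[0.64, -0.56, 0, 0, -1], [0.64, -0.56, 0, 0, -1], [0.64, -0.56, 0, 0, -1], [0.64, -0.56, 0, 0, -1], [0.64, -0.56, 0, 0, -1], [0.64, -0.56, 0, 0, -1], [0.64, -0.56, 0, 0, -1], [0.64, -0.56, 0, 0, -1]]]'

```text
clock: 0.82
eef_pos: [0.4099, 0.2758, 0.2498]
tool_rot: [0.209, 0.978, -0.0, -0.0]
ft_force: [0.1, 0.5, 0.7]
grip_width: 0.0001
grasp_force: 0.0
```

Emit:
apply_moves --targets '[[[0, 0, -0.4, 0, -1], [0, 0, -0.4, 0, -1], [0, 0, -0.3, 0, -1], [0, 0, 0, 0, -1], [0, 0, 0, 0, -1], [0, 0, 0, 0, -1]]]'

```text
clock: 1.32
eef_pos: [0.4092, 0.2775, 0.2066]
tool_rot: [0.209, 0.978, 0.0, 0.0]
ft_force: [0.2, 0.7, -0.0]
grip_width: 0.0003
grasp_force: 0.0
```

```bash
cat > look.py <<'E'
from h import *;import sys
o=get_obs();print(o["clock"],o["eef_pos"],o["tool_rot"],o["grip_width"],o["ft_force"])
im,d,W=cloud("side");e=o["eef_pos"]
m=(np.hypot(W[...,0]-e[0],W[...,1]-e[1])<.045)&(W[...,2]<.26)&(W[...,2]>.10)
dark=m&(im.max(2)<90)
P=W[dark];print("finger low",np.sort(P[:,2])[:12].round(4) if len(P) else None)
low=P[P[:,2]<np.percentile(P[:,2],1)+.012];print("tip xy",low.mean(0).round(4),low.min(0).round(4),low.max(0).round(4))
wood=m&~dark;k=W[wood];print("wood top",np.sort(k[:,2])[-5:].round(4))
cv2.imwrite(f"pics/{sys.argv[1]}.png",cv2.resize(im[110:250,100:280],None,fx=4,fy=4,interpolation=2))
E
python3 look.py h1
```

```text
1.3167 [0.4092207  0.2774555  0.20660085] [2.08723263e-01 9.77974690e-01 2.35749494e-04 2.25010203e-04] 0.0003295156999001939 [ 0.23795487  0.71010585 -0.01992065]
finger low [0.1375 0.19   0.1933 0.1935 0.1953 0.1958 0.1958 0.1958 0.1959 0.196
 0.1961 0.1962]
tip xy [0.4067 0.2677 0.1977] [0.3973 0.2624 0.1375] [0.4211 0.2778 0.205 ]
wood top [0.2346 0.2376 0.2405 0.2439 0.2475]
```

View pics/h1.png

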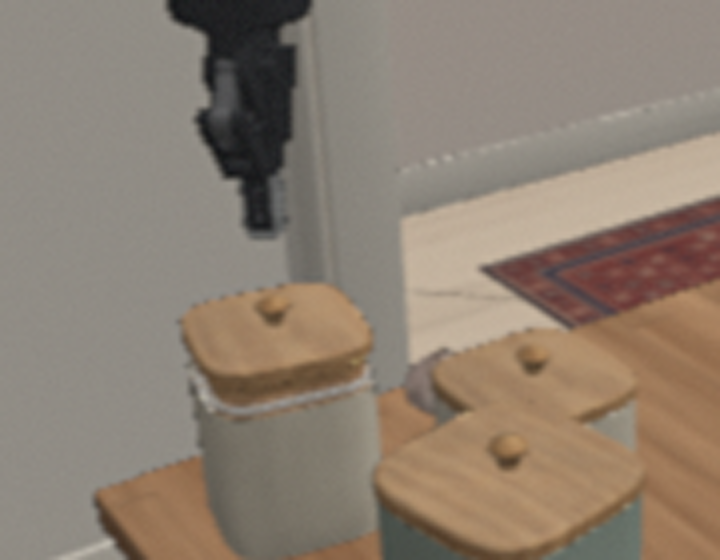

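The fingers are shut above the open tin, with tips at crop (262,235) and the knob at (273,305). The measured tip height matches TCP − 19 mm. I'll go down to a gap of about 8 mm and hold there.

Emit:
apply_moves --targets '[[[0, -0.05, -0.25, 0, -1], [0, 0, -0.25, 0, -1], [0, 0, -0.22, 0, -1], [0, 0, 0, 0, -1], [0, 0, 0, 0, -1], [0, 0, 0, 0, -1]]]'

```text
clock: 1.87
eef_pos: [0.4091, 0.2754, 0.1774]
tool_rot: [0.209, 0.978, 0.0, 0.0]
ft_force: [-0.2, -0.1, -1.0]
grip_width: -0.0004
grasp_force: 0.0
```

```bash
python3 look.py h2; python3 - <<'E'
from h import *
im,d,W=cloud("wrist")
E
```

```text
1.8667 [0.40913775 0.27537713 0.17741336] [2.08772150e-01 9.77964302e-01 8.17294261e-05 8.24585367e-05] -0.00041590264771648283 [-0.20355911 -0.10955428 -0.98072831]
finger low [0.1384 0.1612 0.162  0.1655 0.1661 0.1664 0.1668 0.1669 0.1671 0.1672
 0.1676 0.1684]
tip xy [0.4059 0.2654 0.17  ] [0.3982 0.2607 0.1384] [0.4215 0.28   0.1781]
wood top [0.249  0.2513 0.2534 0.2558 0.2575]Traceback (most recent call last):
  File "<stdin>", line 2, in <module>
  File "h.py", line 7, in cloud
    W=p@R.from_quat(c["rotation"]).as_matrix().T+np.array(c["eye"]);W[d==0]=np.nan
                    ~^^^^^^^^^^^^
KeyError: 'rotation'
```

View pics/h2.png

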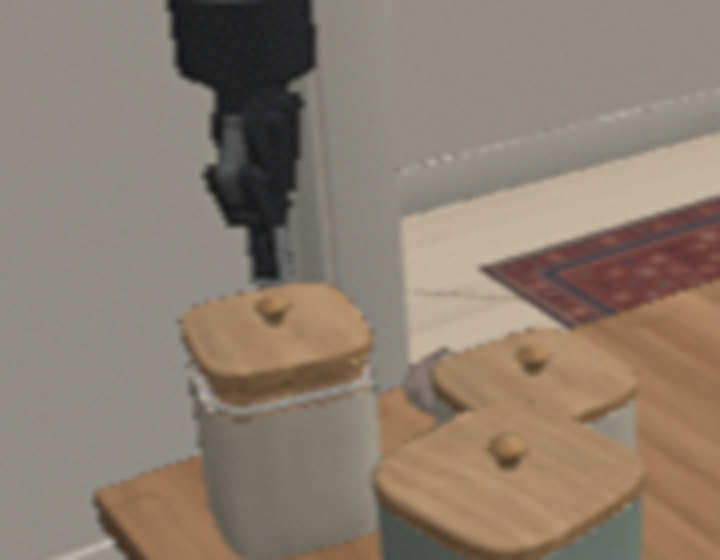

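```bash
python3 - <<'E'
from h import *
c=imaging.get_calibration("side");K=np.array(c["camera_matrix"]);M=R.from_quat(c["rotation"]).as_matrix()
def pr(p):
    q=M.T@(np.array(p)-c["eye"]);q=K@q;q=q[:2]/q[2];return q.round(1),((q-[100,110])*4).round(0)
e=get_obs()["eef_pos"]
print("knob",pr([.4087,.2753,.150]),"tip",pr(e-[0,0,.019]))
im,d,W=cloud("side")
hsv=im[165:192,155:182].max(2);print(hsv)
t,dd,T=cloud("top");m=(T[...,2]<.21)&(np.hypot(T[...,0]-.409,T[...,1]-.275)<.07)
E
```

```text
knob (array([167.8, 183.4]), array([271., 294.])) tip (array([167.7, 179.9]), array([271., 280.]))
[[136 106  62  35  31  31  30  29  31  35  31  30  37  43  46  52  69 103
  116 114 111 110 112 113 119 129 136]
 [148 137 110  82  79  76  60  37  29  29  26  28  39  56  74  80  87 103
  116 113 112 110 110 114 119 129 136]
 [147 146 141 140 140 137 105  57  30  29  29  26  33  58  89 101  98 106
  115 113 110 110 111 112 118 127 135]
 [145 145 147 147 149 146 114  65  30  33  35  32  35  56  89 108 107 110
  116 114 110 109 110 113 116 128 136]
 [145 145 144 146 147 144 117  71  39  35  36  35  32  51  87 107 107 111
  116 115 110 110 111 114 116 125 133]
 [145 144 145 146 146 144 121  77  40  38  41  36  31  49  86 104 103 110
  117 114 110 109 110 113 114 124 133]
 [145 144 145 145 147 143 114  69  37  35  38  32  34  49  84  98  95 101
  112 115 110 109 112 111 115 124 134]
 [143 144 146 144 146 141 108  61  40  33  36  36  33  45  75  94  90  90
  104 115 111 109 111 112 115 122 131]
 [145 146 143 145 146 143 115  75  44  36  41  41  36  43  70  93  98  95
  104 115 114 109 111 1
[... 1350 characters left out ...]
 177 176 177 177 178]
 [164 163 162 161 163 165 167 168 150 132 129 139 152 163 170 167 153 148
  159 169 174 175 177 178 177 178 178]
 [160 160 160 161 160 164 168 166 151 127 121 132 141 143 140 138 139 153
  167 170 173 174 175 175 177 178 179]
 [160 160 160 160 160 162 165 168 166 144 117 106 107 103  96 106 139 163
  169 171 171 175 173 175 176 177 178]
 [160 160 162 162 161 160 163 165 170 164 140 108  90  87  88 116 148 164
  166 167 170 173 174 174 173 174 175]
 [160 161 161 160 161 158 161 162 167 169 155 128 108 101 105 132 157 162
  163 163 167 169 171 173 172 172 173]
 [161 160 159 160 159 159 160 160 163 165 165 153 142 135 139 156 167 164
  160 160 163 166 167 169 168 172 171]]
```

Tip and knob line up in projection, about 8 mm apart. I'll hold still for about 3 s.

Emit:
apply_moves --targets '[[[0, 0, 0, 0, -1], [0, 0, 0, 0, -1], [0, 0, 0, 0, -1], [0, 0, 0, 0, -1], [0, 0, 0, 0, -1], [0, 0, 0, 0, -1], [0, 0, 0, 0, -1], [0, 0, 0, 0, -1]]]'

```text
clock: 2.73
eef_pos: [0.409, 0.2752, 0.1772]
tool_rot: [0.209, 0.978, -0.0, -0.0]
ft_force: [1.3, -0.3, 0.8]
grip_width: 0.0002
grasp_force: 0.0
```

Emit:
apply_moves --targets '[[[0, 0, 0, 0, -1], [0, 0, 0, 0, -1], [0, 0, 0, 0, -1], [0, 0, 0, 0, -1], [0, 0, 0, 0, -1], [0, 0, 0, 0, -1], [0, 0, 0, 0, -1], [0, 0, 0, 0, -1]]]'

```text
clock: 3.4
eef_pos: [0.409, 0.2752, 0.1772]
tool_rot: [0.209, 0.978, -0.0, -0.0]
ft_force: [0.5, -0.3, 0.6]
grip_width: 0.0
grasp_force: 0.0
```

Emit:
apply_moves --targets '[[[0, 0, 0, 0, -1], [0, 0, 0, 0, -1], [0, 0, 0, 0, -1], [0, 0, 0, 0, -1], [0, 0, 0, 0, -1], [0, 0, 0, 0, -1], [0, 0, 0, 0, -1], [0, 0, 0, 0, -1]]]'

```text
clock: 4.07
eef_pos: [0.4091, 0.2752, 0.1772]
tool_rot: [0.209, 0.978, 0.0, 0.0]
ft_force: [-0.5, -0.6, -1.0]
grip_width: 0.0002
grasp_force: 0.0
```

Emit:
apply_moves --targets '[[[0, 0, 0, 0, -1], [0, 0, 0, 0, -1], [0, 0, 0, 0, -1], [0, 0, 0, 0, -1], [0, 0, 0, 0, -1], [0, 0, 0, 0, -1], [0, 0, 0, 0, -1], [0, 0, 0, 0, -1]]]'

```text
clock: 4.73
eef_pos: [0.409, 0.2752, 0.1772]
tool_rot: [0.209, 0.978, 0.0, 0.0]
ft_force: [0.6, 0.8, -0.5]
grip_width: 0.0002
grasp_force: 0.0
```

Emit:
apply_moves --targets '[[[0, 0, -0.05, 0, -1], [0, 0, -0.05, 0, -1], [0, 0, -0.05, 0, -1], [0, 0, -0.05, 0, -1], [0, 0, -0.05, 0, -1], [0, 0, -0.05, 0, -1]]]'

```text
clock: 5.23
eef_pos: [0.4091, 0.2753, 0.1656]
tool_rot: [0.209, 0.978, 0.0, 0.0]
ft_force: [-2.3, -1.6, 4.9]
grip_width: 0.0002
grasp_force: 2.8
```

Emit:
apply_moves --targets '[[[0, 0, -0.05, 0, -1], [0, 0, -0.05, 0, -1], [0, 0, -0.05, 0, -1], [0, 0, -0.05, 0, -1], [0, 0, -0.05, 0, -1], [0, 0, 0, 0, -1]]]'

```text
clock: 5.73
eef_pos: [0.4091, 0.2752, 0.1555]
tool_rot: [0.209, 0.978, 0.0, 0.0]
ft_force: [-0.7, -1.1, 3.8]
grip_width: 0.0001
grasp_force: 1.9
```

Emit:
apply_moves --targets '[[[0, 0, -0.04, 0, -1], [0, 0, -0.03, 0, -1], [0, 0, -0.03, 0, -1], [0, 0, 0, 0, -1]]]'

```text
clock: 6.07
eef_pos: [0.4091, 0.2752, 0.1516]
tool_rot: [0.209, 0.978, 0.0, 0.0]
ft_force: [-1.5, -0.2, 3.7]
grip_width: 0.0002
grasp_force: 2.2
```

Emit:
apply_moves --targets '[[[0, 0, -0.02, 0, -1], [0, 0, -0.02, 0, -1], [0, 0, 0, 0, -1]]]'

```text
clock: 6.32
eef_pos: [0.4091, 0.2752, 0.1499]
tool_rot: [0.209, 0.978, 0.0, 0.0]
ft_force: [-1.2, 0.1, 4.4]
grip_width: -0.0001
grasp_force: 2.3
```

Emit:
apply_moves --targets '[[[0, 0, -0.02, 0, -1], [0, 0, 0, 0, -1]]]'

```text
clock: 6.48
eef_pos: [0.4091, 0.2752, 0.1491]
tool_rot: [0.209, 0.978, 0.0, 0.0]
ft_force: [-1.9, -1.2, 5.0]
grip_width: -0.0
grasp_force: 2.4
```

Emit:
apply_moves --targets '[[[0, 0, -0.02, 0, -1], [0, 0, 0, 0, -1]]]'

```text
clock: 6.65
eef_pos: [0.4091, 0.2752, 0.1483]
tool_rot: [0.209, 0.978, 0.0, 0.0]
ft_force: [-1.1, -1.9, 5.1]
grip_width: 0.0001
grasp_force: 2.4
```

Force hasn't risen yet, so I'll continue in sub-millimetre steps until the lid hits its stop.

Emit:
apply_moves --targets '[[[0, 0, -0.02, 0, -1], [0, 0, 0, 0, -1]]]'

```text
clock: 6.82
eef_pos: [0.4091, 0.2753, 0.1477]
tool_rot: [0.209, 0.978, 0.0, 0.0]
ft_force: [-0.9, -1.0, 5.5]
grip_width: -0.0
grasp_force: 3.0
```

Emit:
apply_moves --targets '[[[0, 0, -0.02, 0, -1], [0, 0, 0, 0, -1]]]'

```text
clock: 6.98
eef_pos: [0.4092, 0.2753, 0.1475]
tool_rot: [0.209, 0.978, 0.0, 0.0]
ft_force: [-3.7, -2.3, 9.2]
grip_width: -0.0003
grasp_force: 4.7
```

Emit:
apply_moves --targets '[[[0, 0, -0.02, 0, -1], [0, 0, 0, 0, -1]]]'

```text
clock: 7.15
eef_pos: [0.4093, 0.2754, 0.1473]
tool_rot: [0.209, 0.978, 0.001, 0.001]
ft_force: [-4.4, -2.2, 12.2]
grip_width: -0.0001
grasp_force: 6.5
```

Emit:
apply_moves --targets '[[[0, 0, -0.02, 0, -1], [0, 0, 0, 0, -1], [0, 0, 0, 0, -1]]]'

```text
clock: 7.4
eef_pos: [0.4094, 0.2754, 0.1472]
tool_rot: [0.209, 0.978, 0.001, 0.001]
ft_force: [-3.9, -3.2, 17.4]
grip_width: 0.0
grasp_force: 8.5
```

The force climbs with no further travel, so the lid is home. I'll back off straight up, swing clear towards the start and check.

Emit:
apply_moves --targets '[[[0, 0, 0.1, 0, -1], [0, 0, 0.3, 0, -1], [0, 0, 0.6, 0, -1], [0, 0, 0.8, 0, -1], [0, 0, 0.8, 0, -1], [0, 0, 0, 0, -1]]]'

```text
clock: 7.9
eef_pos: [0.4118, 0.277, 0.2548]
tool_rot: [0.209, 0.978, 0.004, 0.004]
ft_force: [1.3, 1.5, -0.1]
grip_width: -0.0001
grasp_force: 0.0
```

Emit:
apply_moves --targets '[[[-0.6, 0.5, 0, 0, -1], [-0.6, 0.5, 0, 0, -1], [-0.6, 0.5, 0, 0, -1], [-0.6, 0.5, 0, 0, -1], [-0.6, 0.5, 0, 0, -1], [0, 0, 0, 0, -1], [0, 0, 0, 0, -1], [0, 0, 0, 0, -1]]]'

```text
clock: 8.57
eef_pos: [0.2891, 0.3751, 0.2483]
tool_rot: [0.209, 0.978, -0.0, 0.0]
ft_force: [-0.2, -0.3, -0.6]
grip_width: -0.0002
grasp_force: 0.0
```

```bash
python3 - <<'E'
from h import *
im,d,W=cloud("top");S=cloud("side")[0];cv2.imwrite("pics/end.png",cv2.resize(S[130:260,120:260],None,fx=4,fy=4,interpolation=2))
for c in [(.4087,.2753),(.541,.1986),(.483,.065)]:
    A=W[(np.abs(W[...,:2]-c).max(-1)<.045)&(W[...,2]<.18)&(W[...,2]>.09)];zl=np.median(A[:,2]);k=A[A[:,2]>zl+.01]
    print(zl.round(4),k.mean(0).round(4),np.percentile(k[:,2],90).round(4))
E
```

```text
0.1119 [0.4086 0.2754 0.1258] 0.1284
0.1121 [0.541  0.1986 0.1265] 0.1293
0.1423 [0.4831 0.0651 0.1565] 0.16
```

View pics/end.png

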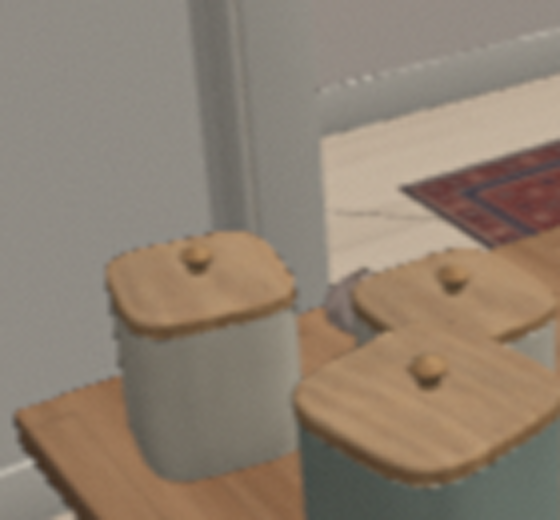

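The lid is seated, with its knob at crop (197,257). Its flat is at 0.112 m, the same as the other small tin, and nothing else has moved.

```bash
python3 -c "
from workcell import order;print(order.job_done())"
```

```text
the job is handed in; nothing more can be done
None
```

I pointed at the open canister's knob for about 3 s from roughly 8 mm above it, pressed the lid fully home, moved the arm clear and handed the job in; the canisters did not shift.

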